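Free the lock-up's sagging bolt from its bent keeper and hold the gate ajar

ROBOT

A 6-joint arm with a two-finger parallel gripper is mounted at the origin on the work surface. World frame = base frame: x ahead of the robot, y to its left, z up, the work surface at z = 0. Lengths are in m, angles in rad, forces in N, time in s.
With the tool pointing down it reaches from about 0.35 to 0.975 m from the base axis. Payload 4.9 kg.
Tool frame: the origin (TCP) lies on the front face of the gripper's body, between the roots of the fingers; the fingertips stand 73 mm ahead of it and the grasp point (between the pads) lies 54 mm ahead of it; z points along the fingers, y is the line along which they close (so a half turn about z gives the same grasp; the last joint's range is limited). The gripper opens to 85 mm and grips with 20 to 120 N. Pads are 22 mm wide; open, the fingers measure 114 mm over their backs; the gripper's body (76 mm by 85 mm) begins 54 mm behind the grasp point. The pads swing forward as they close: fully open they stand 13 mm farther back than shut.
Start: joints at [1.12, 0.053, 1.613, -0, 1.476, -0.119], TCP at [0.204, 0.591, 0.304] pointing down, gripper open.
Joint ranges: [-3.01, 3.01], [-1.01, 2.22], [0.06, 2.58], [-1.02, 4.17], [0.09, 2.62], [-3.14, 3.14]. Speed limits (rad/s): [2.57, 2.57, 3.14, 3.14, 3.14, 3.14].

INTERFACE

Orientations are given as a rotation vector (axis times angle).
In Python, from station import status, imaging, order gives the robot as it stands.
- The arm moves only by the tool arm_command, never from a script. Its argument "increments" is a list of rows, each an object with "slide": the shift along the tool's x, y, z in m, a list of three; "spin": the turn about the tool's z in degrees; "gripper": the opening, from -1 (shut) to 1 (fully open). In form: [{"slide": [x, y, z], "spin": spin, "gripper": gripper}, ...]. A call has 1 to 8 rows; each row is the pose to reach, as a shift and turn from the pose commanded when the call began, along the tool's axes at that moment; what a row does not reach only later rows make up. A row lasts 1/12 s, in which the tool goes at most 41.7 mm and 7.16 degrees, less where a joint would pass 70% of its speed; a pose out of reach is approached as far as the arm can. A call with a gripper value outside its range is refused whole. The fingers move at their own pace and stop on an object; "newtons" is the grip in N (left out, the last holds). Time passes only in rows, so rows that repeat a pose let the fingers close. It gives the time, the measured TCP pose, the force, the opening and the grip force at its end, in the units of the state.
- status.get_obs(): the state, without advancing time (a new reading comes with each control period).
- imaging.get_image(name): name is "scene" or "top"; returns a dict with "frame" (400x640x3 uint8, red, green, blue), "vfov" (degrees; the focal length in pixels is half the picture's height over the tangent of half this angle, whatever the lens; pixels are square), "cx", "cy" (the principal point, pixels), "view" (4x4, takes a point from world to camera coordinates). Camera axes: x right, y up, looking along -z (the intrinsics and any distortion apply to the point x, -y, -z); pixel columns grow to the right and rows downward; lengths in m; the calibration is good to about 2 mm. A picture is of the moment at which its call begins. There is no depth.
- order.finish_job(): hands the job in; it is judged then, once.
The state is a dict: "t": time; "q": joint angles; "dq": joint speeds; "effort": joint torques, N m; "tool_pos": TCP position; "tool_rot": TCP orientation; "contact_force": force on the tool from outside, world axes, zero at the start; "wrist_torque": the same for the moment, N m; "opening": finger opening in m; "grip_force": force on a finger pad.
Only numpy, scipy, OpenCV 4.12 (cv2) and the standard library are available. Lean on these libraries where they do the work, as an engineer would, in place of code of your own. Each camera call takes 0.05 s, during which the arm holds its last target. There are 200 camera calls.

TASK

Twist the red sprung turn on the lock case clockwise to its stop and let go so that it springs back, which withdraws the lock's tongue; then take the barrel bolt by its handle, lift the sagging bolt over the bent-up lip of the keeper while you draw it fully back, without wrenching it hard against the keeper. Swing the self-closing gate gently about a hand's width (some 90 mm) open at its free stile and finish while holding it there, hand still on it, so that a workmate can reach in. Leave the two toolholders and the black bin on the bench where they stand.

Things in the scene. Friction and masses are not known exactly. Their poses are not given: they have to be found in the camera images.
- cage: Fixed cream steel wire cage for toolholders, 326 mm wide (y), 224 deep (x), 236 high. Origin on the bench under the middle of the gate opening, in the plane of the gate; x points into the cage, away from the robot, y left (hinge side), z up. Positions (x, y, z) below are in this cage frame, in mm. Posts 30 mm wide stand beside the gate
- turn_grip (a point): Grip point of the red turn on the lock case, on its upright axis, at (-10, -238, 161). The turn is a bar 44 mm long, 14 thick, 30 high on a 44 mm disc; the point lies 9 mm below its top, 33 mm above the case. At rest the bar lies along the cage's x, so it is pinched from above closing along y. The point's axes turn with it
- turn (a joint): Angle of the turn: 0 at rest, grows clockwise seen from above, hard stop at 1.2 rad (about 70 degrees). A spring returns it to 0 when let go; the torque at the stop is about 0.2 N m. Twisted to the stop, it pushes the tongue back
- tongue (a joint): Travel of the lock's tongue (hidden in the post and gate edge): 0 = it locks the gate, about 0.018 m after the turn has been at its stop. It stays back when the turn springs home. Clear of the gate from 0.014 m
- bolt_grip (a point): Middle of the bolt's handle stem, at (-60, -75, 199) when shut, home and sagging. The handle sticks out of the gate towards the robot (-x): a round stem 12 mm thick, 22 mm free in front of the guides, then a black ball 24 mm across, centre 31 mm beyond this point. Pinch the stem from above, closing along the gate's y; the keeper is 64 mm to its right. Moves and turns with gate and bolt
- bolt_pivot (a point): Centre of the bolt's snug rear guide, at (-22, 30, 205) with the gate shut; moves with the gate. The steel bolt, 18 mm thick, 202 long, runs from here towards -y and tilts about this point in the plane of the gate; the worn front guide, 147 mm away, lets it sag. The handle is 105 mm from this point with the bolt home, 57 mm with it fully back
- bolt_slide (a joint): Travel of the bolt along itself: 0 = home in the keeper, 0.048 m = fully back (towards the hinge, +y). The notch in its underside lies over the keeper's lip: while sagging, the bolt stops after 4 mm. It is clear of the keeper from 0.028 m. Slight friction, 1 to 2 N, no spring
- bolt_lift (a joint): Tilt of the bolt about its rear guide: 0 = sagging (nose 0.055 rad below level), grows as handle and nose are lifted, stop at 0.125 rad. The nose passes over the lip from about 0.047 rad, 5 mm of lift at the handle; lift the hand 10 mm (the finger pads give 2 to 3 mm). It falls back when let go; the bolt weighs 0.3 to 0.5 kg
- bolt: The bolt itself with its handle; its origin is on the bolt's axis, at the rear guide when the bolt is home
- lock_case: Grey lock case with a yellow band, 74 (x) by 86 (y) mm, top at height 128, with the turn and the tongue; fixed to the right-hand post, whose side face is at y = -163; origin that of the cage
- keeper: The keeper: a dark steel hat-shaped strap on the right-hand post in front of the bolt's nose, 18 mm wide (y -139 to -157), its front 45 mm before the cage's origin plane, inside open from height 180 to 229. Its mouth sill is bent up into a lip. Origin is that of the cage
- keeper_lip_top (a point): Middle of the top edge of the keeper's bent-up lip, at (-29, -135, 194.5). The lip is 4 mm thick (y), 30 mm wide (x) and stands about 8 mm up in the bolt's 9 mm deep notch; the bolt's nose beyond the notch is 19 mm long
- gate_hinge (a point): A point on the gate's upright hinge axis, at (-14, 135, 200). Fixed
- gate_stile (a point): Middle of the top front edge of the gate's free stile, at (-10, -118, 226) with the gate shut, 253 mm from the hinge axis. Moves with the gate
- gate: Green framed gate in the cage's front, 260 mm wide, 20 thick, top at height 226, about 2 kg with its bolt; origin on its hinge axis at bench height; its axes are the cage's when it is shut
- gate_swing (a joint): Angle of the gate: 0 = shut, grows as the free stile swings out towards the robot (clockwise from above), stop at 1.4 rad. 0.36 rad is 90 mm at the free stile. A spring shuts it: about 4 N at the handle holds it ajar
- holder_a: Bright steel toolholder standing nut down on the bench in front of the gate, 132 mm high, 51 mm across at the foot, 0.65 kg; origin at the centre of its foot. The gate would strike it from about 0.65 rad. Bystander
- holder_b: Dark steel toolholder standing on the bench in front of the lock case, 119 mm high, 49 mm across at the foot, 0.55 kg; origin at the centre of its foot. Bystander
- collet_bin: Black open bin, 150 x 100 x 60 mm, with a few steel collets, on the bench left of the cage; origin at the centre of its underside. Bystander

How it is judged:
By the outcome, as a careful person would: the job done as asked, in the order asked, and still so for the second after the job is handed in, while the arm keeps its last pose, push and grip.
It also fails if it takes over 48 s, if anything falls off the work surface, if the arm or the gripper's body presses on something with over 40 N, if the wrist force passes 120 N, or if a joint passes its speed limit or range.

## Working session

There is one attempt and no reset: what is moved stays moved. The work goes in short steps, Python scripts to look and compute and a tool call to move; the robot and the scene stay as the last step left them, time stands still between calls to the robot, and variables do not carry over. Pictures are saved under pics/ and viewed, at most 10 in all, crops included, and the job is handed in when it is done.

Besides the shell and the picture viewer there is one more tool, called after "Request:" by a JSON object that holds its "fn" and its "kwargs". arm_command: Moves the arm, as the interface text tells. Its arguments: {"type":"object","properties":{"increments":{"type":"array","items":{"type":"object","properties":{"slide":{"type":"array","items":{"type":"number"}},"spin":{"type":"number"},"gripper":{"type":"number"}}}},"newtons":{"type":"number"}},"required":["increments"]}

```bash
mkdir -p pics; ls
python3 - <<'E'
from station import status, imaging
import cv2
print(status.get_obs())
for n in("scene","top"):
    d=imaging.get_image(n); print(n,{k:v for k,v in d.items() if k!="frame"})
    cv2.imwrite(f"pics/{n}0.png",d["frame"][:,:,::-1])
E
```

```text
pics
{'t': 0.0, 'q': array([ 1.12000236e+00,  5.33808800e-02,  1.61431903e+00, -1.27211915e-05,
        1.47598043e+00, -1.18979071e-01]), 'dq': array([ 0.00197011, -0.00046677,  0.00195394, -0.00049734,  0.00045036,
       -0.00125581]), 'effort': array([ 9.17788602e-04, -3.93696356e+01, -3.70175171e+01, -2.69451175e-05,
        7.23664052e-03,  8.48979852e-06]), 'tool_pos': array([0.20337948, 0.59047778, 0.30263301]), 'tool_rot': array([-0.51872878, -3.09788718,  0.00315216]), 'contact_force': array([ 0.11421603, -0.88253781, -0.04902832]), 'wrist_torque': array([ 0.0050765 , -0.05993324,  0.02385136]), 'grip_force': 0.0, 'opening': 0.08541153651871362}
scene {'vfov': 43.308156857278426, 'cx': 314.16507304989915, 'cy': 202.30909770583858, 'view': array([[ 0.49864185, -0.86678982,  0.00563103, -0.13003117],
       [ 0.7835241 ,  0.45350068,  0.42476713, -0.53908251],
       [-0.3707375 , -0.20739462,  0.90528514, -1.08387316],
       [ 0.        ,  0.        ,  0.        ,  1.        ]])}
top {'vfov': 45.385511137582775, 'cx': 329.3897073993235, 'cy': 202.74441430438233, 'view': array([[-1.70729537e-03, -9.99996365e-01,  2.08700747e-03,
         1.41473980e-01],
       [ 9.89638192e-01, -1.38996377e-03,  1.43576865e-01,
        -5.48685098e-01],
       [-1.43573442e-01,  2.31051041e-03,  9.89636968e-01,
        -1.47801067e+00],
       [ 0.00000000e+00,  0.00000000e+00,  0.00000000e+00,
         1.00000000e+00]])}
```

View pics/scene0.png

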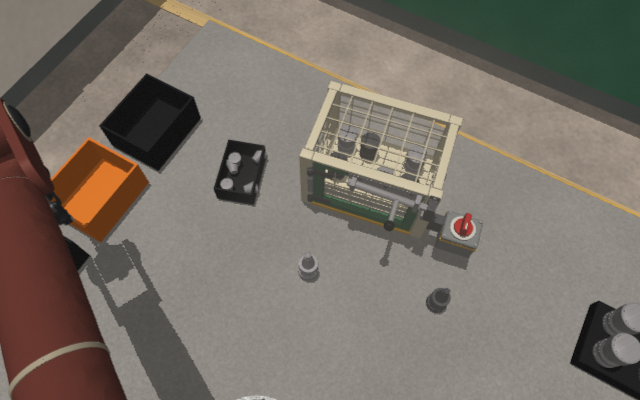

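View pics/top0.png

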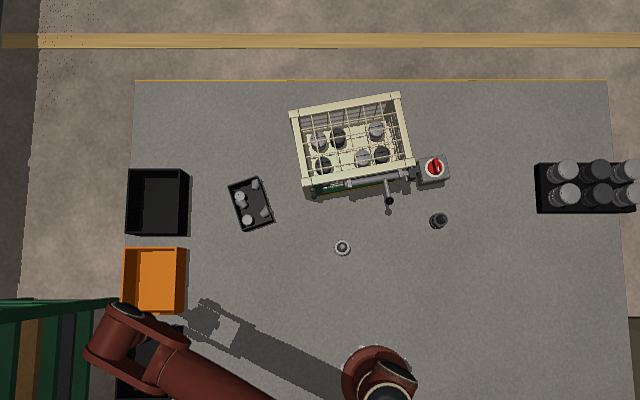

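The scene view shows the cage with the gate facing the robot, the red turn near (464,226) and the ball near (389,226). The top view has the turn at (434,168) and the ball at (389,201). I'll enlarge both.

Run:
```python
import cv2
a=cv2.imread("pics/scene0.png")[75:265,290:490]; b=cv2.imread("pics/top0.png")[80:260,280:460]
cv2.imwrite("pics/sc.png",cv2.resize(a,(800,600) if 0 else None,fx=3.15,fy=3.15,interpolation=cv2.INTER_CUBIC) if 1 else a)
cv2.imwrite("pics/tc.png",cv2.resize(b,None,fx=3.3,fy=3.3,interpolation=cv2.INTER_CUBIC))
```

```text
(no output)
```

View pics/sc.png

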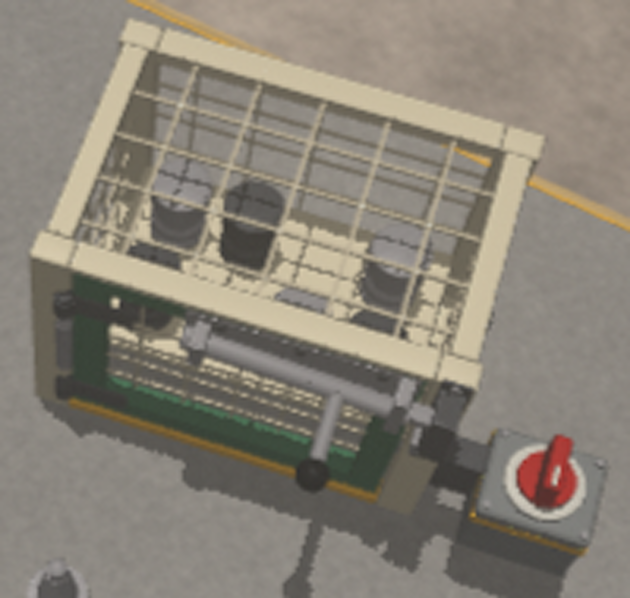

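View pics/tc.png

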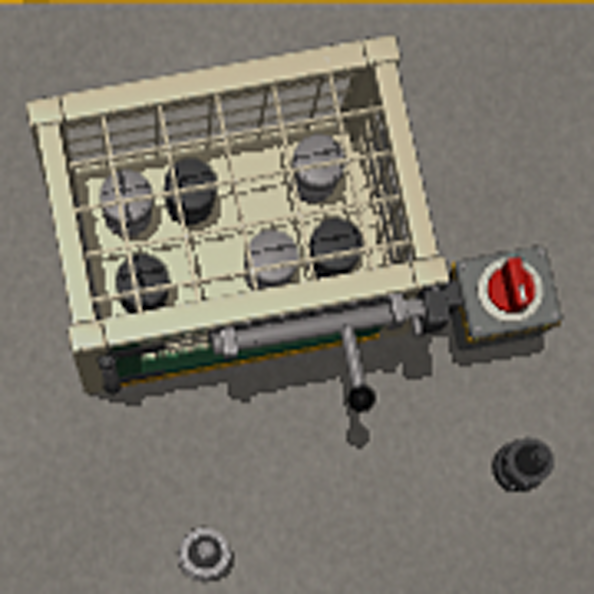

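```bash
cat > h.py <<'E'
import numpy as np
from scipy.optimize import least_squares
from scipy.spatial.transform import Rotation as R
V={"scene":(43.308156857278426,314.16507,202.3091,np.array([[0.49864185,-0.86678982,0.00563103,-0.13003117],[0.7835241,0.45350068,0.42476713,-0.53908251],[-0.3707375,-0.20739462,0.90528514,-1.08387316]])),
"top":(45.385511137582775,329.3897,202.7444,np.array([[-1.70729537e-03,-9.99996365e-01,2.08700747e-03,1.41473980e-01],[9.89638192e-01,-1.38996377e-03,1.43576865e-01,-5.48685098e-01],[-1.43573442e-01,2.31051041e-03,9.89636968e-01,-1.47801067]]))}
def proj(n,P):
    f,cx,cy,M=V[n]; f=200/np.tan(np.radians(f/2)); c=M[:,:3]@P+M[:,3]
    return np.array([cx+f*c[0]/-c[2],cy-f*c[1]/-c[2]])
def cage(p,P): # mm cage -> m world
    c,s=np.cos(p[2]),np.sin(p[2]); x,y,z=np.array(P)/1000
    return np.array([p[0]+c*x-s*y,p[1]+s*x+c*y,z])
E
cat > fit.py <<'E'
from h import *
# point: name, coords fn(xf), scene, top
xf=lambda p:p[3]*1000
obs=[("ball",lambda p:(-91,-75,199),(312,473),(361,397)),
("ring",lambda p:(-10,-238,130),(544,483),(511,288)),
("RL",lambda p:(xf(p)+224,163,236),(125,22),(28,104)),
("RR",lambda p:(xf(p)+224,-163,236),(543,138),(397,38)),
("FR",lambda p:(xf(p),-163,236),(478,388),(448,281)),
("FL",lambda p:(xf(p),163,236),(32,260),(71,350))]
def px(n,q): return np.array(q)/ (3.15 if n=="scene" else 3.3)+((290,75) if n=="scene" else (280,80))
def res(p,full=0):
    r=[]
    for nm,g,s,t in obs:
        P=cage(p,g(p))
        for n,q in(("scene",s),("top",t)):
            r.append(proj(n,P)-px(n,q))
    return np.array(r) if full else np.ravel(r)
o=least_squares(res,[0.8,0.1,0.15,-0.01],loss="soft_l1")
print(o.x,np.degrees(o.x[2])); r=res(o.x,1)
for i,k in enumerate(obs): print(k[0],r[2*i].round(2),r[2*i+1].round(2))
p=o.x
for nm,P in dict(turn=(-10,-238,161),bolt=(-60,-75,199),hinge=(-14,135,200),stile=(-10,-118,226)).items(): print(nm,cage(p,P).round(4))
E
python3 fit.py
```

```text
[ 0.60860033  0.05955849  0.1879377  -0.01476975] 10.768036984037812
ball [0.55 0.56] [ 0.62 -0.24]
ring [-0.14 -0.26] [-0.4   0.05]
RL [ 0.15 -1.03] [-0.76 -0.6 ]
RR [ 0.57 -0.44] [-0.18 -1.22]
FR [-0.62  2.43] [1.17 0.52]
FL [-1.98 -0.56] [0.47 1.27]
turn [ 0.6432 -0.1761  0.161 ]
bolt [ 0.5637 -0.0253  0.199 ]
hinge [0.5696 0.1896 0.2   ]
stile [ 0.6208 -0.0582  0.226 ]
```

```bash
cat >> fit.py <<'E'
for nm,g,s,t in obs:
    z=g(p)[2]/1000
    a=[least_squares(lambda w:proj(n,np.r_[w,z])-px(n,q),[.6,0]).x for n,q in(("scene",s),("top",t))]
    tr=least_squares(lambda w:np.r_[proj("scene",w)-px("scene",s),proj("top",w)-px("top",t)],[.6,0,.2]).x
    print(nm,"fixed z scene",a[0].round(4),"top",a[1].round(4),"tri",tr.round(4),"model",cage(p,g(p)).round(4))
E
python3 fit.py | tail -6
```

```text
ball fixed z scene [ 0.5338 -0.0295] top [ 0.5325 -0.0293] tri [ 0.5324 -0.0294  0.2017] model [ 0.5332 -0.0311  0.199 ]
ring fixed z scene [ 0.6428 -0.1767] top [ 0.6434 -0.1773] tri [ 0.6432 -0.177   0.1295] model [ 0.6432 -0.1761  0.13  ]
RL fixed z scene [0.7808 0.2576] top [0.7819 0.2566] tri [0.7816 0.2573 0.2355] model [0.7837 0.2588 0.236 ]
RR fixed z scene [ 0.8428 -0.0608] top [ 0.8409 -0.0619] tri [ 0.8389 -0.061   0.241 ] model [ 0.8446 -0.0615  0.236 ]
FR fixed z scene [ 0.6305 -0.1021] top [ 0.626  -0.1001] tri [ 0.6257 -0.1009  0.2432] model [ 0.6245 -0.1033  0.236 ]
FL fixed z scene [0.5646 0.2124] top [0.5672 0.2182] tri [0.571  0.2177 0.2215] model [0.5636 0.2169 0.236 ]
```

Run:
```python
import cv2
a=cv2.imread("pics/scene0.png")[185:250,370:490]; b=cv2.imread("pics/top0.png")[140:215,370:455]
a=cv2.resize(a,None,fx=6,fy=6,interpolation=cv2.INTER_CUBIC)[:390,:]; b=cv2.resize(b,None,fx=8,fy=8,interpolation=cv2.INTER_CUBIC)
cv2.imwrite("pics/sc2.png",a); cv2.imwrite("pics/tc2.png",b)
```

```text
(no output)
```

View pics/sc2.png

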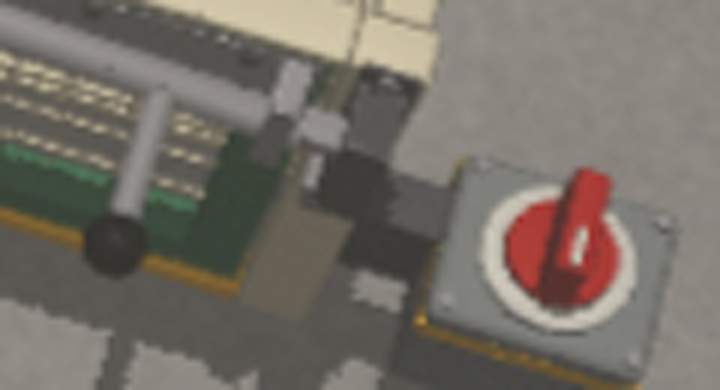

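View pics/tc2.png

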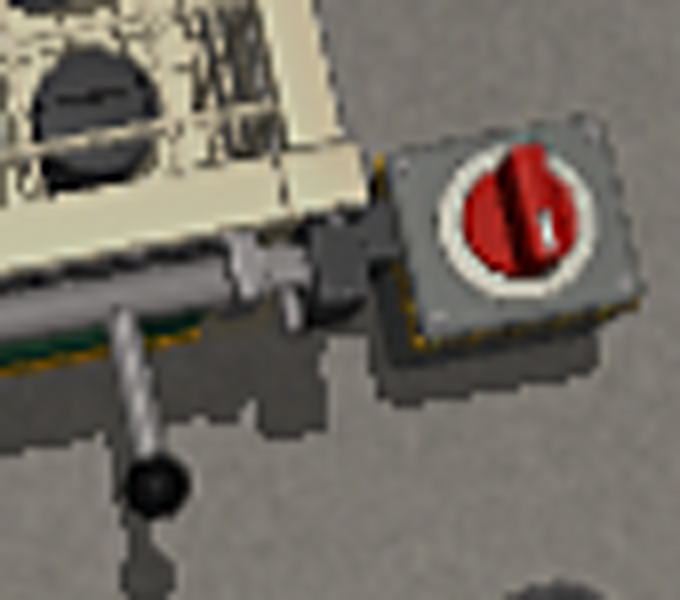

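Both crops agree with the fit. The ball is at scene (389,226) and top (389.5,200.5). The red turn's ring is centred at scene (463,228) and top (434.7,167.3). That gives a cage yaw of about 10.4°, with the turn at (0.643,-0.177) and the stem at (0.564,-0.024).

```bash
cat > go.py <<'E'
# usage: go.py x y z heading_deg(of tool y): slide/spin from the pose measured now
import sys; from h import R,np
from station import status
s=status.get_obs(); T=R.from_rotvec(s["tool_rot"]); a=list(map(float,sys.argv[1:]))
y=T.apply([0,1,0]); hd=np.degrees(np.arctan2(y[1],y[0]))
print("t",round(s["t"],2),"pos",s["tool_pos"].round(4),"hd",round(hd,2),"tilt",T.apply([0,0,1]).round(4),"F",s["contact_force"].round(1),"M",s["wrist_torque"].round(2),"open",round(s["opening"],4),"grip",round(s["grip_force"],1),"q",s["q"].round(2))
if len(a)>=3: print("slide",T.inv().apply(np.array(a[:3])-s["tool_pos"]).round(4),"spin",round((hd-a[3]+180)%360-180,2))
E
python3 go.py 0.643 -0.177 0.36 100.4; python3 go.py 0.643 -0.177 0.218 100.4
```

```text
t 0.1 pos [0.2034 0.5905 0.3027] hd 70.99 tilt [-9.0e-04 -1.7e-03 -1.0e+00] F [-0.8 -0.6 -0.7] M [-0.02  0.05 -0.05] open 0.0853 grip 0.0 q [ 1.12  0.05  1.61  0.    1.48 -0.12]
slide [-0.6656 -0.5825 -0.0563] spin -29.41
t 0.1 pos [0.2034 0.5905 0.3027] hd 70.99 tilt [-9.0e-04 -1.7e-03 -1.0e+00] F [-0.8 -0.6 -0.7] M [-0.02  0.05 -0.05] open 0.0853 grip 0.0 q [ 1.12  0.05  1.61  0.    1.48 -0.12]
slide [-0.6657 -0.5823  0.0857] spin -29.41
```

Request:
{"fn": "arm_command", "kwargs": {"increments": [{"slide": [-0.01,-0.01,-0.03],"spin": 0,"gripper": 1},{"slide": [-0.03,-0.026,-0.056],"spin": 0,"gripper": 1},{"slide": [-0.06,-0.052,-0.056],"spin": 0,"gripper": 1},{"slide": [-0.09,-0.079,-0.056],"spin": 0,"gripper": 1},{"slide": [-0.12,-0.105,-0.056],"spin": 0,"gripper": 1},{"slide": [-0.15,-0.131,-0.056],"spin": 0,"gripper": 1},{"slide": [-0.18,-0.157,-0.056],"spin": 0,"gripper": 1},{"slide": [-0.21,-0.184,-0.056],"spin": 0,"gripper": 1}], "newtons": 50}}

```text
t: 0.77
tool_pos: [0.3425, 0.3468, 0.3594]
tool_rot: [-0.518, -3.098, 0.001]
contact_force: [1.2, 0.1, -0.6]
opening: 0.0851
grip_force: 0.0
```

Request:
{"fn": "arm_command", "kwargs": {"increments": [{"slide": [-0.03,-0.026,0],"spin": 0,"gripper": 1},{"slide": [-0.06,-0.052,0],"spin": 0,"gripper": 1},{"slide": [-0.09,-0.079,0],"spin": 0,"gripper": 1},{"slide": [-0.12,-0.105,0],"spin": 0,"gripper": 1},{"slide": [-0.15,-0.131,0],"spin": 0,"gripper": 1},{"slide": [-0.18,-0.157,0],"spin": 0,"gripper": 1},{"slide": [-0.21,-0.184,0],"spin": 0,"gripper": 1},{"slide": [-0.24,-0.21,0],"spin": 0,"gripper": 1}]}}

```text
t: 1.43
tool_pos: [0.501, 0.0698, 0.3595]
tool_rot: [-0.519, -3.098, -0.0]
contact_force: [0.8, 1.0, -0.2]
opening: 0.0856
grip_force: 0.0
```

```bash
python3 go.py 0.643 -0.177 0.30 100.4
```

```text
t 1.43 pos [0.501  0.0698 0.3595] hd 70.97 tilt [-3.e-04  1.e-04 -1.e+00] F [ 0.8  1.  -0.2] M [0.02 0.02 0.03] open 0.0856 grip 0.0 q [-0.01 -0.26  1.81  0.    1.59 -1.25]
slide [-0.2147 -0.187   0.0594] spin -29.43
```

Request:
{"fn": "arm_command", "kwargs": {"increments": [{"slide": [-0.03,-0.026,0],"spin": -4,"gripper": 1},{"slide": [-0.06,-0.052,0],"spin": -8,"gripper": 1},{"slide": [-0.09,-0.079,0],"spin": -12,"gripper": 1},{"slide": [-0.12,-0.105,0],"spin": -16,"gripper": 1},{"slide": [-0.15,-0.131,0],"spin": -20,"gripper": 1},{"slide": [-0.18,-0.157,0],"spin": -24,"gripper": 1},{"slide": [-0.2,-0.174,0.02],"spin": -29.4,"gripper": 1},{"slide": [-0.2,-0.174,0.04],"spin": -29.4,"gripper": 1}]}}

```text
t: 2.1
tool_pos: [0.6349, -0.1626, 0.3199]
tool_rot: [-0.282, 3.127, -0.004]
contact_force: [-0.3, 0.4, -1.0]
opening: 0.0852
grip_force: 0.0
```

Request:
{"fn": "arm_command", "kwargs": {"increments": [{"slide": [0,0,0],"spin": 0,"gripper": 1},{"slide": [0,0,0],"spin": 0,"gripper": 1},{"slide": [0,0,0],"spin": 0,"gripper": 1}]}}

```text
t: 2.35
tool_pos: [0.6331, -0.1573, 0.3206]
tool_rot: [-0.285, 3.128, -0.0]
contact_force: [-0.2, -0.1, 0.5]
opening: 0.0854
grip_force: 0.0
```

```bash
python3 go.py 0.643 -0.177 0.219 100.4
```

```text
t 2.35 pos [ 0.6331 -0.1573  0.3206] hd 100.42 tilt [ 4.e-04 -0.e+00 -1.e+00] F [-0.2 -0.1  0.5] M [-0.02 -0.04 -0.02] open 0.0854 grip 0.0 q [-0.36  0.11  1.53  0.    1.51 -2.11]
slide [-0.0062 -0.0212  0.1016] spin 0.02
```

Request:
{"fn": "arm_command", "kwargs": {"increments": [{"slide": [-0.006,-0.021,0.02],"spin": 0,"gripper": 1},{"slide": [-0.006,-0.021,0.04],"spin": 0,"gripper": 1},{"slide": [-0.006,-0.021,0.055],"spin": 0,"gripper": 1},{"slide": [-0.006,-0.021,0.07],"spin": 0,"gripper": 0.3},{"slide": [-0.006,-0.021,0.085],"spin": 0,"gripper": 0},{"slide": [-0.006,-0.021,0.095],"spin": 0,"gripper": -0.2},{"slide": [-0.006,-0.021,0.101],"spin": 0,"gripper": -0.2},{"slide": [-0.006,-0.021,0.101],"spin": 0,"gripper": -0.2}], "newtons": 50}}

```text
t: 3.02
tool_pos: [0.6421, -0.1769, 0.217]
tool_rot: [0.285, -3.126, -0.002]
contact_force: [0.3, -0.1, -0.9]
opening: 0.0341
grip_force: 0.0
```

```bash
python3 go.py 0.643 -0.177 0.219 100.4
python3 - <<'E'
from station import imaging
import cv2
d=imaging.get_image("scene")["frame"][110:270,380:540,::-1]
e=imaging.get_image("top")["frame"][110:270,370:530,::-1]
cv2.imwrite("pics/m1.png",cv2.resize(cv2.hconcat([d,e]),None,fx=2.5,fy=2.5,interpolation=cv2.INTER_CUBIC))
E
```

```text
t 3.02 pos [ 0.6421 -0.1769  0.217 ] hd 100.41 tilt [-0.0026  0.0011 -1.    ] F [ 0.3 -0.1 -0.9] M [-0.    0.05 -0.02] open 0.0341 grip 0.0 q [-0.38  0.21  1.59  0.    1.35 -2.13]
slide [-0.0009 -0.0003 -0.002 ] spin 0.01
```

View pics/m1.png

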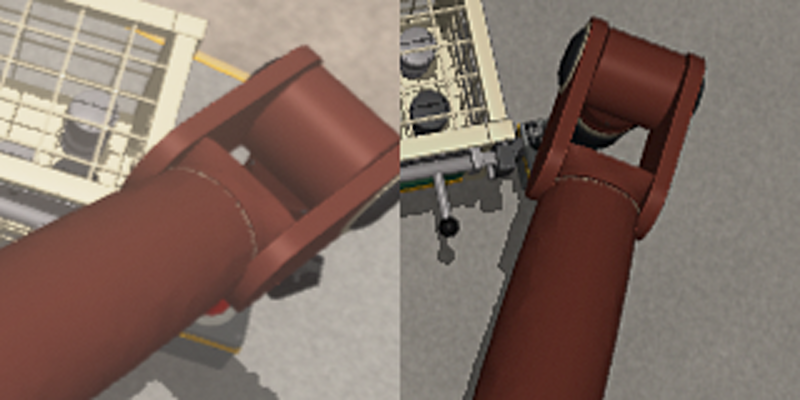

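The arm covers most of the lock case in both views. Only a bit of red shows under the hand, at scene crop (215,305), and the forces read zero. I'll close and check the opening.

Request:
{"fn": "arm_command", "kwargs": {"increments": [{"slide": [0,0,-0.001],"spin": 0,"gripper": -1},{"slide": [0,0,-0.001],"spin": 0,"gripper": -1},{"slide": [0,0,-0.001],"spin": 0,"gripper": -1},{"slide": [0,0,-0.001],"spin": 0,"gripper": -1},{"slide": [0,0,-0.001],"spin": 0,"gripper": -1}], "newtons": 50}}

```text
t: 3.53
tool_pos: [0.6431, -0.1759, 0.2217]
tool_rot: [-0.286, 3.128, 0.005]
contact_force: [-2.8, 6.4, 2.8]
opening: 0.013
grip_force: 50.4
```

```bash
python3 go.py
```

```text
t 3.53 pos [ 0.6431 -0.1759  0.2217] hd 100.44 tilt [ 7.0e-04  3.1e-03 -1.0e+00] F [-2.8  6.4  2.8] M [0.89 0.41 0.05] open 0.013 grip 50.4 q [-0.38  0.21  1.58  0.    1.35 -2.13]
```

Request:
{"fn": "arm_command", "kwargs": {"increments": [{"slide": [0,0.001,0],"spin": 6,"gripper": -1},{"slide": [0,0.001,0],"spin": 12,"gripper": -1},{"slide": [0,0.001,0],"spin": 18,"gripper": -1},{"slide": [0,0.001,0],"spin": 24,"gripper": -1},{"slide": [0,0.001,0],"spin": 30,"gripper": -1},{"slide": [0,0.001,0],"spin": 36,"gripper": -1},{"slide": [0,0.001,0],"spin": 42,"gripper": -1},{"slide": [0,0.001,0],"spin": 48,"gripper": -1}]}}

```text
t: 4.2
tool_pos: [0.643, -0.1756, 0.2217]
tool_rot: [1.019, 2.971, 0.002]
contact_force: [-1.3, 3.2, 2.9]
opening: 0.013
grip_force: 50.3
```

```bash
python3 go.py
```

```text
t 4.2 pos [ 0.643  -0.1756  0.2217] hd 52.16 tilt [ 0.0011  0.0013 -1.    ] F [-1.3  3.2  2.9] M [0.57 0.29 0.23] open 0.013 grip 50.3 q [-0.38  0.21  1.58  0.    1.35 -1.29]
```

Request:
{"fn": "arm_command", "kwargs": {"increments": [{"slide": [0,0,0],"spin": 6,"gripper": -1},{"slide": [0,0,0],"spin": 12,"gripper": -1},{"slide": [0,0,0],"spin": 18,"gripper": -1},{"slide": [0,0,0],"spin": 22,"gripper": -1},{"slide": [0,0,0],"spin": 23,"gripper": -1},{"slide": [0,0,0],"spin": 23,"gripper": -1}]}}

```text
t: 4.7
tool_pos: [0.643, -0.1756, 0.2217]
tool_rot: [1.58, 2.715, 0.002]
contact_force: [-2.9, 5.1, 6.1]
opening: 0.0131
grip_force: 58.4
```

```bash
python3 go.py
```

```text
t 4.7 pos [ 0.643  -0.1756  0.2217] hd 29.63 tilt [ 9.e-04  9.e-04 -1.e+00] F [-2.9  5.1  6.1] M [0.8  0.5  1.21] open 0.0131 grip 58.4 q [-0.38  0.21  1.58  0.    1.35 -0.9 ]
```

The moment rose to 1.2 N m at about 70.8°, so the turn is on its hard stop. I'll let go.

Request:
{"fn": "arm_command", "kwargs": {"increments": [{"slide": [0,0,0],"spin": 0,"gripper": -1},{"slide": [0,0,0],"spin": 0,"gripper": 1},{"slide": [0,0,0],"spin": 0,"gripper": 1},{"slide": [0,0,0],"spin": 0,"gripper": 1},{"slide": [0,0,0],"spin": 0,"gripper": 1},{"slide": [0,0,0],"spin": 0,"gripper": 1},{"slide": [0,0,0],"spin": 0,"gripper": 1},{"slide": [0,0,0],"spin": 0,"gripper": 1}]}}

```text
t: 5.37
tool_pos: [0.6426, -0.177, 0.22]
tool_rot: [1.586, 2.711, -0.001]
contact_force: [0.8, -0.6, -0.8]
opening: 0.0853
grip_force: 0.0
```

Request:
{"fn": "arm_command", "kwargs": {"increments": [{"slide": [0,0,-0.03],"spin": 0,"gripper": 1},{"slide": [0,0,-0.06],"spin": 0,"gripper": 1},{"slide": [0,0,-0.09],"spin": 0,"gripper": 1},{"slide": [0,0,-0.12],"spin": 0,"gripper": 1},{"slide": [0,0,-0.12],"spin": 0,"gripper": 1}]}}

```text
t: 5.78
tool_pos: [0.6446, -0.1775, 0.3491]
tool_rot: [1.579, 2.7, 0.003]
contact_force: [0.9, -1.0, 1.2]
opening: 0.0855
grip_force: 0.0
```

```bash
python3 go.py 0.5617 -0.0238 0.34 100.4
```

```text
t 5.78 pos [ 0.6446 -0.1775  0.3491] hd 29.38 tilt [ 0.0125 -0.0053 -0.9999] F [ 0.9 -1.   1.2] M [ 0.03 -0.01 -0.03] open 0.0855 grip 0.0 q [-0.38  0.13  1.46 -0.    1.54 -0.89]
slide [0.1747 0.003  0.0073] spin -71.02
```

Request:
{"fn": "arm_command", "kwargs": {"increments": [{"slide": [0.025,0,0],"spin": -7,"gripper": 0},{"slide": [0.06,0,0],"spin": -14,"gripper": 0},{"slide": [0.09,0,0],"spin": -21,"gripper": 0},{"slide": [0.12,0,0],"spin": -28,"gripper": 0},{"slide": [0.15,0.001,0],"spin": -35,"gripper": 0},{"slide": [0.175,0.002,0],"spin": -42,"gripper": 0},{"slide": [0.175,0.002,0],"spin": -49,"gripper": 0},{"slide": [0.175,0.002,0],"spin": -56,"gripper": 0}]}}

```text
t: 6.45
tool_pos: [0.5579, -0.0218, 0.3401]
tool_rot: [0.114, 3.139, -0.001]
contact_force: [0.1, -0.7, 0.5]
opening: 0.0429
grip_force: 0.0
```

Request:
{"fn": "arm_command", "kwargs": {"increments": [{"slide": [0,0,0],"spin": -7,"gripper": 0},{"slide": [0,0,0],"spin": -14,"gripper": 0},{"slide": [0,0,0],"spin": -15,"gripper": 0},{"slide": [0,0,0],"spin": -15,"gripper": 0},{"slide": [0,0,0],"spin": -15,"gripper": 0}]}}

```text
t: 6.87
tool_pos: [0.5585, -0.0231, 0.3398]
tool_rot: [-0.28, 3.129, -0.0]
contact_force: [-0.3, -0.2, 0.1]
opening: 0.0427
grip_force: 0.0
```

```bash
python3 go.py 0.5615 -0.0242 0.253 100.4;  python3 - <<'E'
from station import imaging
import cv2
d=imaging.get_image("scene")["frame"][110:270,340:500,::-1]
e=imaging.get_image("top")["frame"][110:270,330:490,::-1]
cv2.imwrite("pics/m2.png",cv2.resize(cv2.hconcat([d,e]),None,fx=2.5,fy=2.5,interpolation=cv2.INTER_CUBIC))
E
```

```text
t 6.87 pos [ 0.5585 -0.0231  0.3398] hd 100.24 tilt [ 1.e-04 -1.e-04 -1.e+00] F [-0.3 -0.2  0.1] M [-0.04  0.05  0.01] open 0.0427 grip 0.0 q [-0.17 -0.12  1.73 -0.    1.54 -1.92]
slide [-0.0028 -0.0016  0.0868] spin -0.16
```

View pics/m2.png

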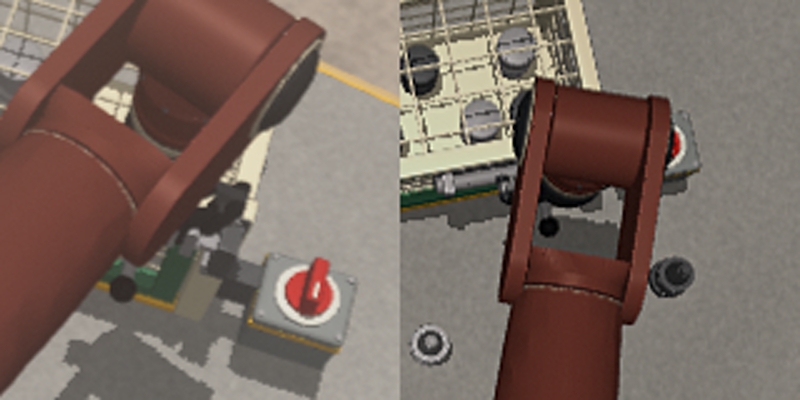

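The turn has sprung home, with its bar at scene crop (315,285). The ball is visible beside the arm in both views. I'll go down onto the stem now.

Request:
{"fn": "arm_command", "kwargs": {"increments": [{"slide": [-0.003,-0.0015,0.02],"spin": 0,"gripper": 0},{"slide": [-0.003,-0.0015,0.04],"spin": 0,"gripper": 0},{"slide": [-0.003,-0.0015,0.055],"spin": 0,"gripper": 0},{"slide": [-0.003,-0.0015,0.067],"spin": 0,"gripper": 0},{"slide": [-0.003,-0.0015,0.077],"spin": 0,"gripper": 0},{"slide": [-0.003,-0.0015,0.084],"spin": 0,"gripper": 0},{"slide": [-0.003,-0.0015,0.086],"spin": 0,"gripper": 0},{"slide": [-0.003,-0.0015,0.086],"spin": 0,"gripper": 0}], "newtons": 40}}

```text
t: 7.63
tool_pos: [0.5617, -0.0239, 0.2537]
tool_rot: [0.284, -3.128, -0.0]
contact_force: [-0.7, 0.1, -0.0]
opening: 0.0422
grip_force: 0.0
```

```bash
python3 go.py 0.5615 -0.0242 0.253 100.4
```

```text
t 7.63 pos [ 0.5617 -0.0239  0.2537] hd 100.38 tilt [-4.e-04  1.e-04 -1.e+00] F [-0.7  0.1 -0. ] M [ 0.02  0.02 -0.05] open 0.0422 grip 0.0 q [-0.17 -0.06  1.81 -0.    1.39 -1.93]
slide [ 0.0002 -0.0002  0.0007] spin -0.02
```

Request:
{"fn": "arm_command", "kwargs": {"increments": [{"slide": [0,0,0],"spin": 0,"gripper": -0.4},{"slide": [0,0,0],"spin": 0,"gripper": -1},{"slide": [0,0,0],"spin": 0,"gripper": -1},{"slide": [0,0,0],"spin": 0,"gripper": -1},{"slide": [0,0,0],"spin": 0,"gripper": -1},{"slide": [0,0,0],"spin": 0,"gripper": -1}]}}

```text
t: 8.13
tool_pos: [0.562, -0.0239, 0.2546]
tool_rot: [-0.284, 3.127, -0.0]
contact_force: [0.9, 0.0, 0.5]
opening: 0.0104
grip_force: 39.0
```

```bash
python3 go.py 0.5615 -0.0242 0.253 100.4
```

```text
t 8.13 pos [ 0.562  -0.0239  0.2546] hd 100.39 tilt [ 1.3e-03 -1.0e-04 -1.0e+00] F [0.9 0.  0.5] M [ 0.04 -0.04  0.03] open 0.0104 grip 39.0 q [-0.17 -0.06  1.81  0.    1.39 -1.93]
slide [ 0.0006 -0.0002  0.0016] spin -0.01
```

Request:
{"fn": "arm_command", "kwargs": {"increments": [{"slide": [0,0,-0.002],"spin": 0,"gripper": -1},{"slide": [0,0,-0.004],"spin": 0,"gripper": -1},{"slide": [0,0,-0.006],"spin": 0,"gripper": -1},{"slide": [0,0,-0.008],"spin": 0,"gripper": -1},{"slide": [0,0,-0.01],"spin": 0,"gripper": -1},{"slide": [0,0,-0.01],"spin": 0,"gripper": -1},{"slide": [0,0,-0.01],"spin": 0,"gripper": -1}]}}

```text
t: 8.72
tool_pos: [0.5614, -0.024, 0.2635]
tool_rot: [0.284, -3.128, 0.0]
contact_force: [1.1, -0.9, -6.5]
opening: 0.0105
grip_force: 38.9
```

```bash
python3 go.py
python3 - <<'E'
from station import imaging
import cv2
d=imaging.get_image("scene")["frame"][140:260,330:450,::-1]
e=imaging.get_image("top")["frame"][140:260,330:450,::-1]
cv2.imwrite("pics/m3.png",cv2.resize(cv2.hconcat([d,e]),None,fx=3.3,fy=3.3,interpolation=cv2.INTER_CUBIC))
E
```

```text
t 8.72 pos [ 0.5614 -0.024   0.2635] hd 100.39 tilt [-1.e-03 -2.e-04 -1.e+00] F [ 1.1 -0.9 -6.5] M [-0.33 -0.14  0.04] open 0.0105 grip 38.9 q [-0.18 -0.07  1.8  -0.    1.41 -1.93]
```

Request:
{"fn": "arm_command", "kwargs": {"increments": [{"slide": [0,0,-0.001],"spin": 0,"gripper": -1},{"slide": [0,0.002,-0.001],"spin": 0,"gripper": -1},{"slide": [0,0.004,-0.001],"spin": 0,"gripper": -1},{"slide": [0,0.006,-0.001],"spin": 0,"gripper": -1},{"slide": [0,0.008,-0.001],"spin": 0,"gripper": -1},{"slide": [0,0.008,-0.001],"spin": 0,"gripper": -1}]}}

```text
t: 9.32
tool_pos: [0.56, -0.0155, 0.2647]
tool_rot: [0.285, -3.128, -0.001]
contact_force: [1.0, -0.2, -6.8]
opening: 0.0103
grip_force: 38.9
```

```bash
python3 go.py
```

```text
t 9.32 pos [ 0.56   -0.0155  0.2647] hd 100.42 tilt [-5.e-04  6.e-04 -1.e+00] F [ 1.  -0.2 -6.8] M [-0.27 -0.13  0.  ] open 0.0103 grip 38.9 q [-0.16 -0.07  1.8   0.    1.41 -1.91]
```

The lip is passed freely, at 8.5 mm of travel with no drag force. I'll carry on back.

Request:
{"fn": "arm_command", "kwargs": {"increments": [{"slide": [0,0.005,0],"spin": 0,"gripper": -1},{"slide": [0,0.01,0],"spin": 0,"gripper": -1},{"slide": [0,0.015,0],"spin": 0,"gripper": -1},{"slide": [0,0.02,0],"spin": 0,"gripper": -1},{"slide": [0,0.024,0.0005],"spin": 0,"gripper": -1},{"slide": [0,0.028,0.001],"spin": 0,"gripper": -1},{"slide": [0,0.032,0.002],"spin": 0,"gripper": -1},{"slide": [0,0.034,0.002],"spin": 0,"gripper": -1}]}}

```text
t: 9.98
tool_pos: [0.554, 0.0181, 0.2629]
tool_rot: [0.285, -3.129, -0.001]
contact_force: [-0.4, -1.6, -5.6]
opening: 0.0102
grip_force: 39.1
```

```bash
python3 go.py
```

```text
t 9.98 pos [0.554  0.0181 0.2629] hd 100.42 tilt [-2.e-04  4.e-04 -1.e+00] F [-0.4 -1.6 -5.6] M [-0.33  0.03  0.03] open 0.0102 grip 39.1 q [-0.1  -0.09  1.82  0.    1.41 -1.85]
```

Request:
{"fn": "arm_command", "kwargs": {"increments": [{"slide": [0,0.002,0.0005],"spin": 0,"gripper": -1},{"slide": [0,0.004,0.001],"spin": 0,"gripper": -1},{"slide": [0,0.006,0.001],"spin": 0,"gripper": -1},{"slide": [0,0.007,0.001],"spin": 0,"gripper": -1},{"slide": [0,0.007,0.001],"spin": 0,"gripper": -1}]}}

```text
t: 10.4
tool_pos: [0.5529, 0.0229, 0.2622]
tool_rot: [0.284, -3.129, 0.006]
contact_force: [-0.8, -7.5, -5.4]
opening: 0.01
grip_force: 39.3
```

```bash
python3 go.py
```

```text
t 10.4 pos [0.5529 0.0229 0.2622] hd 100.36 tilt [ 1.0e-04 -4.1e-03 -1.0e+00] F [-0.8 -7.5 -5.4] M [-1.18  0.2   0.11] open 0.01 grip 39.3 q [-0.09 -0.09  1.82 -0.    1.41 -1.84]
```

The bolt is against its back stop after 47.7 mm of travel. Next I'll swing the gate gently along the hinge arc, 0.12 rad per call.

Request:
{"fn": "arm_command", "kwargs": {"increments": [{"slide": [0.0024,0.0007,0],"spin": 0.86,"gripper": -1},{"slide": [0.0048,0.0015,0],"spin": 1.72,"gripper": -1},{"slide": [0.0072,0.0023,0],"spin": 2.58,"gripper": -1},{"slide": [0.0096,0.0032,0],"spin": 3.44,"gripper": -1},{"slide": [0.012,0.004,0],"spin": 4.3,"gripper": -1},{"slide": [0.0144,0.005,0],"spin": 5.16,"gripper": -1},{"slide": [0.0167,0.0059,0],"spin": 6.02,"gripper": -1},{"slide": [0.019,0.0069,0],"spin": 6.88,"gripper": -1}]}}

```text
t: 11.07
tool_pos: [0.5337, 0.0261, 0.2626]
tool_rot: [-0.093, 3.137, -0.006]
contact_force: [2.8, -7.8, -5.6]
opening: 0.0105
grip_force: 39.2
```

```bash
python3 go.py
```

```text
t 11.07 pos [0.5337 0.0261 0.2626] hd 93.41 tilt [ 0.0032 -0.004  -1.    ] F [ 2.8 -7.8 -5.6] M [-1.28 -0.36  0.02] open 0.0105 grip 39.2 q [-0.09 -0.14  1.87 -0.    1.41 -1.72]
```

Request:
{"fn": "arm_command", "kwargs": {"increments": [{"slide": [0.0024,0.0007,0],"spin": 0.86,"gripper": -1},{"slide": [0.0048,0.0015,0],"spin": 1.72,"gripper": -1},{"slide": [0.0072,0.0023,0],"spin": 2.58,"gripper": -1},{"slide": [0.0096,0.0032,0],"spin": 3.44,"gripper": -1},{"slide": [0.012,0.004,0],"spin": 4.3,"gripper": -1},{"slide": [0.0144,0.005,0],"spin": 5.16,"gripper": -1},{"slide": [0.0167,0.0059,0],"spin": 6.02,"gripper": -1},{"slide": [0.019,0.0069,0],"spin": 6.88,"gripper": -1}]}}

```text
t: 11.73
tool_pos: [0.5142, 0.0317, 0.2626]
tool_rot: [0.095, 3.137, -0.007]
contact_force: [2.0, -7.3, -4.6]
opening: 0.0105
grip_force: 39.2
```

```bash
python3 go.py
```

```text
t 11.73 pos [0.5142 0.0317 0.2626] hd 86.52 tilt [ 0.0029 -0.0045 -1.    ] F [ 2.  -7.3 -4.6] M [-1.37 -0.25  0.05] open 0.0105 grip 39.2 q [-0.08 -0.19  1.91 -0.    1.41 -1.59]
```

Request:
{"fn": "arm_command", "kwargs": {"increments": [{"slide": [0.0024,0.0007,0],"spin": 0.86,"gripper": -1},{"slide": [0.0048,0.0015,0],"spin": 1.72,"gripper": -1},{"slide": [0.0072,0.0023,0],"spin": 2.58,"gripper": -1},{"slide": [0.0096,0.0032,0],"spin": 3.44,"gripper": -1},{"slide": [0.012,0.004,0],"spin": 4.3,"gripper": -1},{"slide": [0.0144,0.005,0],"spin": 5.16,"gripper": -1},{"slide": [0.0167,0.0059,0],"spin": 6.02,"gripper": -1},{"slide": [0.019,0.0069,0],"spin": 6.88,"gripper": -1}]}}

```text
t: 12.4
tool_pos: [0.4956, 0.0397, 0.2626]
tool_rot: [0.283, 3.126, -0.007]
contact_force: [1.6, -8.4, -5.0]
opening: 0.0104
grip_force: 39.2
```

Request:
{"fn": "arm_command", "kwargs": {"increments": [{"slide": [0,0,0],"spin": 0,"gripper": -1},{"slide": [0,0,0],"spin": 0,"gripper": -1},{"slide": [0,0,0],"spin": 0,"gripper": -1},{"slide": [0,0,0],"spin": 0,"gripper": -1}]}}

```text
t: 12.73
tool_pos: [0.4955, 0.0397, 0.2625]
tool_rot: [0.282, 3.127, -0.007]
contact_force: [0.5, -8.2, -5.1]
opening: 0.0101
grip_force: 39.2
```

```bash
python3 go.py
python3 - <<'E'
from station import imaging
import cv2
d=imaging.get_image("scene")["frame"][100:290,290:490,::-1]
e=imaging.get_image("top")["frame"][80:270,280:480,::-1]
cv2.imwrite("pics/m4.png",cv2.resize(cv2.hconcat([d,e]),None,fx=2,fy=2,interpolation=cv2.INTER_CUBIC))
E
```

```text
t 12.73 pos [0.4955 0.0397 0.2625] hd 79.69 tilt [ 0.0019 -0.0047 -1.    ] F [ 0.5 -8.2 -5.1] M [-1.42 -0.11  0.03] open 0.0101 grip 39.2 q [-0.07 -0.23  1.95 -0.    1.42 -1.46]
```

View pics/m4.png

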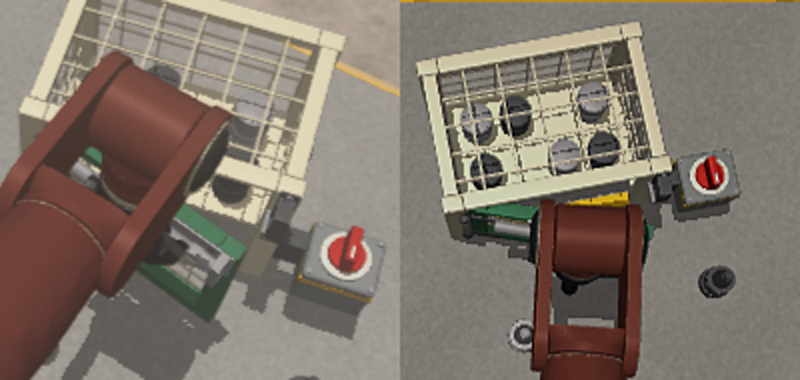

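Run:
```python
from h import *
c=[.5709,.1909]; yaw=np.radians(10.4)
for th in(.3,.36,.42):
    for d in((4,-260),(-16+20,-253),(-16,-260)):
        a=yaw-th; x,y=np.array(d)/1e3
        P=np.array([c[0]+np.cos(a)*x-np.sin(a)*y,c[1]+np.sin(a)*x+np.cos(a)*y,.226])
        print(th,d,((proj("scene",P)-(290,100))*2).round(0),((proj("top",P)-(280,80))*2+(400,0)).round(0))
```

```text
0.3 (4, -260) [238. 249.] [649. 229.]
0.3 (4, -253) [233. 246.] [644. 229.]
0.3 (-16, -260) [228. 263.] [647. 244.]
0.36 (4, -260) [230. 260.] [647. 240.]
0.36 (4, -253) [225. 256.] [642. 240.]
0.36 (-16, -260) [219. 274.] [645. 254.]
0.42 (4, -260) [221. 271.] [646. 251.]
0.42 (4, -253) [216. 266.] [641. 250.]
0.42 (-16, -260) [209. 284.] [642. 265.]
```

The gate's rear top corner is at scene crop (243,247), which matches the prediction of (241,246) for 0.36 rad. Both holders are unmoved. The hold is steady, so I'm handing in.

```bash
python3 -c "
from station import order; print(order.finish_job())"
```

```text
the job is handed in; nothing more can be done
None
```

I twisted the turn to its stop and it sprang back, then lifted the bolt over the lip and drew it fully back. The gate is held about 90 mm open with the hand still on the handle, both toolholders checked as unmoved (the arm never came near the bin), and the job is handed in, though no verdict was returned.

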